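Lay the apothecary's dispensing tray

TASK

Lay the lacquered tray for the next prescription: stand the jade-green cup in the middle of the red pad and the black clay pot in the middle of the cream pad, both upright, and lay the bone spoon flat in the middle of the blue pad and the copper scoop flat, pan upwards, in the middle of the yellow pad. Set the cup and the pot down rather than dropping them, and leave the white cup and the steel scoop where they are; they do not belong on the tray.

Things in the scene. Friction and masses are not known exactly. Their poses are not given: they have to be found in the camera images.
- jade_cup: Jade-green porcelain cup, 50 mm high, 54 mm outside diameter at the rim (52 mm at 10 mm height, foot 42 mm), walls 4 mm, no handle; standing upright and loose. Origin: centre of its underside, z up through the mouth.
- white_cup: White porcelain cup, a look-alike of the jade cup that does not belong on the tray: 50 mm high, 54 mm outside diameter at the rim (52 mm at 10 mm height, foot 42 mm), walls 4 mm, no handle; standing upright and loose. Origin: centre of its underside, z up through the mouth.
- clay_pot: Squat black clay pot, one piece with its lid, loose and upright: belly 62 mm in diameter, foot 48 mm, lid top 46 mm above the underside; on it a round black knob 22 mm in diameter between 48 and 66 mm above the underside, by which it can be lifted. Origin: centre of its underside, z up.
- bone_spoon: Ivory-coloured bone weighing spoon, 90 mm long, lying flat and loose. Origin: on the underside, midway along its length; x points along it from the handle to the bowl, z up. Handle: straight bar 9 mm wide and 9 mm high from x = -45 to x = 25 mm, lying on the surface; bowl: round, 26 mm across, 9 mm high, centred at x = 32 mm.
- copper_scoop: Reddish copper herb scoop, 96 mm long, loose, lying flat. Origin: on the underside at mid-length; x runs from handle to the pan's open front, z up. Handle: round bar 12 mm in diameter lying on the surface, x = -48 to 6 mm, axis 6 mm up. Pan: x = 6 to 48 mm, 34 mm wide, side and rear walls 16 mm high.
- steel_scoop: Grey steel herb scoop, a look-alike of the copper scoop that does not belong on the tray: 96 mm long, loose, lying flat. Origin: on the underside at mid-length; x runs from handle to the pan's open front, z up. Handle: round bar 12 mm in diameter lying on the surface, x = -48 to 6 mm, axis 6 mm up. Pan: x = 6 to 48 mm, 34 mm wide, side and rear walls 16 mm high.
- pad_red: Red felt pad, 107 mm square, fixed, the floor of one of the 4 compartments (2 by 2, which one changes) of a black lacquered tray 238 mm square on a locked brass turntable. Origin: centre of its upper face, 33 mm above the counter; z up, x and y along its sides. Compartments: 110 mm square inside, centres 116 mm apart; rim and dividers 6 mm thick, rising 9 mm above the pads.
- pad_cream: Cream-white felt pad, 107 mm square, fixed, the floor of one of the 4 compartments (2 by 2, which one changes) of a black lacquered tray 238 mm square on a locked brass turntable. Origin: centre of its upper face, 33 mm above the counter; z up, x and y along its sides. Compartments: 110 mm square inside, centres 116 mm apart; rim and dividers 6 mm thick, rising 9 mm above the pads.
- pad_blue: Blue felt pad, 107 mm square, fixed, the floor of one of the 4 compartments (2 by 2, which one changes) of a black lacquered tray 238 mm square on a locked brass turntable. Origin: centre of its upper face, 33 mm above the counter; z up, x and y along its sides. Compartments: 110 mm square inside, centres 116 mm apart; rim and dividers 6 mm thick, rising 9 mm above the pads.
- pad_yellow: Yellow felt pad, 107 mm square, fixed, the floor of one of the 4 compartments (2 by 2, which one changes) of a black lacquered tray 238 mm square on a locked brass turntable. Origin: centre of its upper face, 33 mm above the counter; z up, x and y along its sides. Compartments: 110 mm square inside, centres 116 mm apart; rim and dividers 6 mm thick, rising 9 mm above the pads.
Things that resemble listed ones, but are neither listed nor needed, are in the scene too. What is meant by the clay_pot is not brown, pink or purple, and is the smaller of those in its own colour.

How it is judged:
By the outcome, as a careful person would: the job done as asked, in the order asked, and still so for the second after the job is handed in, with the robot touching nothing.
It also fails if it takes over 96 s, if anything falls off the work surface, if the arm or the gripper's body presses on something with over 40 N, if the wrist force passes 120 N, or if a joint passes its speed limit or range.

ROBOT

A 7-joint arm with a two-finger parallel gripper is mounted at the origin on the work surface. World frame = base frame: x ahead of the robot, y to its left, z up, the work surface at z = 0. Lengths are in m, angles in rad, forces in N, time in s.
With the tool pointing down it reaches from about 0.4 to 0.875 m from the base axis. Payload 19.3 kg.
Tool frame: the origin (TCP) lies at the very end of the fingers, on their centre line; the grasp point (between the pads) lies 19 mm behind it; z points along the fingers, y is the line along which they close (so a half turn about z gives the same grasp; the last joint's range is limited). The gripper opens to 85 mm and grips with 20 to 120 N. Pads are 22 mm wide; open, the fingers measure 114 mm over their backs; the gripper's body (76 mm by 85 mm) begins 54 mm behind the grasp point. The pads swing forward as they close: fully open they stand 13 mm farther back than shut.
Start: joints at [1.261, 0.521, -0.036, 1.599, 0.021, 1.021, -0.113], TCP at [0.148, -0.607, 0.231] pointing down, gripper open.
Joint ranges: [-2.91, 2.91], [-0.3, 2.13], [-1.5, 1.42], [0.17, 2.43], [-1.26, 4.41], [0.16, 1.93], [-2.52, 2.52]. Speed limits (rad/s): [1.89, 1.89, 2.39, 2.39, 3.01, 3.01, 3.01].

INTERFACE

Orientations are given as [roll, pitch, yaw] about the fixed x, y, z axes, in that order (R = Rz(yaw) Ry(pitch) Rx(roll)).
In Python, from workcell import bot gives the robot as it stands.
- The arm moves only by the tool jog_arm, never from a script. Its argument "motion" is a list of rows, each a list of 5 numbers: the shift along the tool's x, y, z scaled (see below), then the turn about the tool's z scaled (see below), then the opening, from 0 (shut) to 1 (fully open). A call has 1 to 12 rows; each row shifts and turns the commanded pose from where the row before left it, along the tool's axes as they then stand; what a row does not reach is not made up. The controller multiplies each number of a shift by 30 mm and each number of a turn by 0.08 rad. A row lasts 1/10 s, in which the tool goes at most 50 mm and 8.59 degrees, less where a joint would pass 70% of its speed; a pose out of reach is approached as far as the arm can. A call with a number of a shift or a turn outside -1 to 1 is refused whole. A call with a gripper value outside its range is refused whole. The fingers move at their own pace and stop on an object; "newtons" is the grip in N (left out, the last holds). Time passes only in rows, so rows that do not move let the fingers close. It gives the time, the measured TCP pose, the force, the opening and the grip force at its end, in the units of the state.
- bot.observe(): the state, without advancing time (a new reading comes with each control period).
- bot.grab_frame(name): name is "scene" or "top" or "wrist"; returns a dict with "pixels" (480x640x3 uint8, red, green, blue), "fovy" (degrees; the focal length in pixels is half the picture's height over the tangent of half this angle, whatever the lens; pixels are square), "cx", "cy" (the principal point, pixels), "k1" (the pictures are not rectified: a ray, as slopes to the right and down, at radius r is drawn at 1 + k1 r^2 times it, then the intrinsics apply), "rvec" (rotation vector, rad) and "tvec" (3), from world to camera coordinates, as OpenCV has them; the wrist camera has in their place "mount" (4x4, takes a point from camera to tool coordinates, whose origin is the TCP and whose axes are the flange's). Camera axes: x right, y down, z forward; pixel columns grow to the right and rows downward; lengths in m; the calibration is good to about 2 mm. A picture is of the moment at which its call begins: read the wrist's pose just before it. There is no depth.
- bot.job_done(): hands the job in; it is judged then, once.
The state is a dict: "clock": time; "qpos": joint angles; "qd": joint speeds; "joint_efforts": joint torques, N m; "position": TCP position; "tool_rot": TCP orientation; "force": force on the tool from outside, world axes, zero at the start; "moment": the same for the moment, N m; "grip_width": finger opening in m; "finger_force": force on a finger pad.
Only numpy, scipy, OpenCV 4.12 (cv2) and the standard library are available. Lean on these libraries where they do the work, as an engineer would, in place of code of your own. Each camera call takes 0.05 s, during which the arm holds its last target. There are 200 camera calls.

## Working session

There is one attempt and no reset: what is moved stays moved. The work goes in short steps, Python scripts to look and compute and a tool call to move; the robot and the scene stay as the last step left them, time stands still between calls to the robot, and variables do not carry over. Pictures are saved under pics/ and viewed, at most 14 in all, crops included, and the job is handed in when it is done.

Besides the shell and the picture viewer there is one more tool, called after "Call:" as a command line: name --pt "numbers of a row" for each row, then --argument value for the rest. jog_arm: Moves the arm, as the interface text tells. Shifts and turns lie within -1 to 1; 1 stands for 30 mm of shift or 0.08 rad of turn. Its arguments: {"type":"object","properties":{"motion":{"type":"array","items":{"type":"array","items":{"type":"number"}}},"newtons":{"type":"number"}},"required":["motion"]}

```bash
mkdir -p pics; ls
cat > h.py <<'E'
import numpy as np, cv2
from workcell import bot
from scipy.spatial.transform import Rotation as Ro
def grab(name,fn=None):
    s=bot.observe(); f=bot.grab_frame(name); f['s']=s
    if fn: cv2.imwrite('pics/'+fn,f['pixels'][:,:,::-1])
    return f
def K(f):
    F=240/np.tan(np.radians(f['fovy'])/2)
    return np.array([[F,0,f['cx']],[0,F,f['cy']],[0,0,1.]])
def pose(f):  # camera centre, R cam->world
    if 'mount' in f:
        s=f['s']; T=np.eye(4); T[:3,:3]=Ro.from_euler('xyz',s['tool_rot']).as_matrix(); T[:3,3]=s['position']
        M=T@np.array(f['mount']); return M[:3,3],M[:3,:3]
    R=cv2.Rodrigues(np.array(f['rvec'],float))[0]; return -R.T@np.array(f['tvec']).ravel(),R.T
def ray(f,uv):
    uv=np.array(uv,float).reshape(-1,1,2)
    p=cv2.undistortPoints(uv,K(f),np.array([f['k1'],0,0,0,0.]))[:,0]
    c,R=pose(f); return c,np.c_[p,np.ones(len(p))]@R.T
def onz(f,uv,z):
    c,d=ray(f,uv); return c+d*((z-c[2])/d[:,2])[:,None]
def proj(f,P):
    c,R=pose(f); Rt=R.T
    return cv2.projectPoints(np.array(P,float).reshape(-1,1,3),cv2.Rodrigues(Rt)[0],-Rt@c,K(f),np.array([f['k1'],0,0,0,0.]))[0][:,0]
E
python3 - <<'E'
from h import *
print(bot.observe())
for n in('scene','top','wrist'):
    f=grab(n,n+'0.png'); print(n,f['fovy'],f['k1'],pose(f)[0])
E
```

```text
pics
{'clock': 0.0, 'qpos': array([ 1.26075671,  0.52201535, -0.03633254,  1.60000404,  0.02120374,
        1.02108933, -0.11276934]), 'qd': array([-8.69319418e-04,  5.72342992e-04, -2.69847473e-03,  6.49301843e-05,
        7.81794453e-04, -3.45439621e-06,  6.81734688e-04]), 'joint_efforts': array([ 6.69657475e-04, -9.27127218e+01,  1.98039114e+00, -3.69936669e+01,
        1.79162342e-02,  8.01991497e-03, -6.68307803e-05]), 'position': array([ 0.14835331, -0.60679267,  0.23072626]), 'tool_rot': array([-3.14046463e+00,  8.10708646e-05,  2.39866690e-01]), 'force': array([-0.00390435, -0.07211446, -0.07547536]), 'moment': array([0.03313433, 0.00714551, 0.0582122 ]), 'finger_force': 0.0, 'grip_width': 0.08560350576359486}
scene 44.73605821479754 -0.06886588043594769 [ 1.51570243 -0.54457081  0.84993972]
top 49.998350065790056 -0.07725950687856065 [ 0.41446871 -0.09130275  1.19333806]
wrist 65.96219094015964 -0.055632963186301725 [ 0.22916035 -0.58677459  0.37239487]
```

View pics/top0.png

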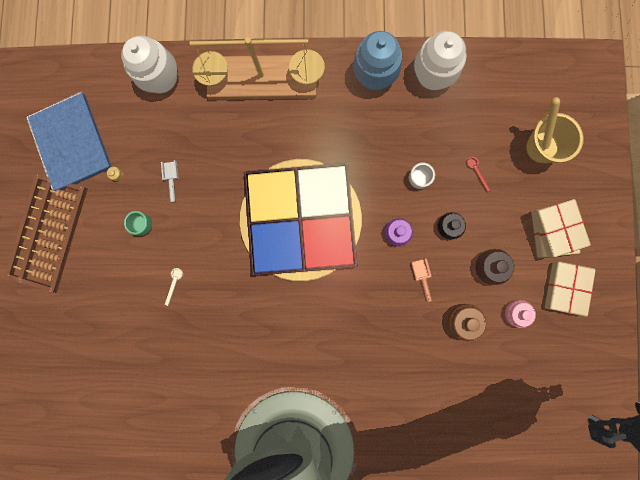

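View pics/scene0.png

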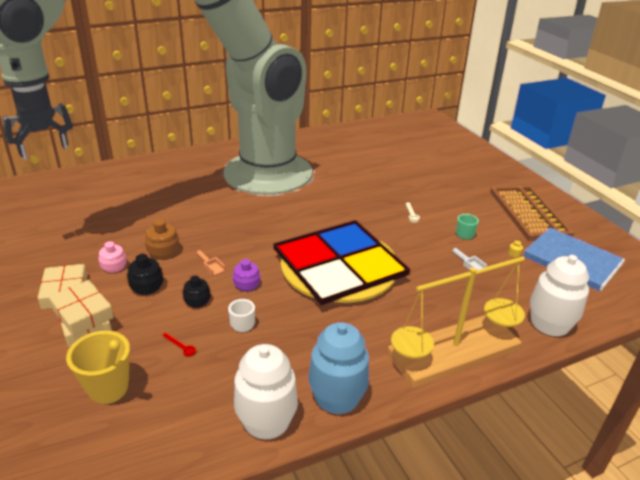

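The top view shows the tray with yellow (273,196), cream (323,191), blue (277,247) and red (328,242). Candidates for each thing I want:
- **Cup:** jade (138,223) or white (422,176). I want the jade one.
- **Pot:** small black (452,225), big black (495,266), purple (400,232), brown (468,322) or pink (520,314). I want the small black one.
- **Spoon:** bone (175,285) or red (478,173). I want the bone one.
- **Scoop:** copper (423,280) or steel (170,180). I want the copper one.

Run:
```python
from h import *
f=grab('top'); im=f['pixels']; 
def blob(c,mask,r=28):
    m=np.zeros(mask.shape,np.uint8); m[c[1]-r:c[1]+r,c[0]-r:c[0]+r]=mask[c[1]-r:c[1]+r,c[0]-r:c[0]+r].astype(np.uint8)
    n,l,st,ce=cv2.connectedComponentsWithStats(m); i=1+np.argmax(st[1:,4]); return (l==i).astype(np.uint8),ce[i],st[i,4]
hsv=cv2.cvtColor(im,cv2.COLOR_RGB2HSV).astype(int); H,S,V=hsv[...,0],hsv[...,1],hsv[...,2]
Z={'yellow':((273,196),(H>17)&(H<35)&(S>120)&(V>180)),'cream':((323,191),(S<70)&(V>180)),'blue':((277,247),(H>100)&(H<130)&(S>130)),'red':((328,242),((H<4)|(H>174))&(S>170)&(V>150))}
for k,(c,m) in Z.items():
    b,ce,a=blob(c,m,30); cn=cv2.findContours(b,0,2)[0]; cn=max(cn,key=cv2.contourArea)[:,0].astype(float)
    P=onz(f,cn,.033)[:,:2].astype(np.float32); print(k,cv2.minAreaRect(P),a)
for k,c,m,z in [('jade',(138,223),(H>60)&(H<90)&(S>80),.05),('pot',(452,225),(V<60),.03),('bigpot',(495,266),(V<60),.03),('white',(422,176),(S<60)&(V>120),.05)]:
    b,ce,a=blob(c,m,24); cn=max(cv2.findContours(b,0,2)[0],key=cv2.contourArea)[:,0].astype(float)
    P=onz(f,cn,z)[:,:2].astype(np.float32); print(k,ce,a,cv2.minEnclosingCircle(P),onz(f,ce,z))
for k,c,m,z in [('spoon',(175,285),(S<110)&(V>140),.008),('scoop',(423,280),(H<14)&(V>165)&(S>90),.008),('steel',(170,180),(S<60)&(V>120),.008)]:
    b,ce,a=blob(c,m,28); ys,xs=np.nonzero(b); P=onz(f,np.c_[xs,ys],z)[:,:2].astype(np.float32); print(k,ce,a,cv2.minAreaRect(P), P.mean(0), cv2.boxPoints(cv2.minAreaRect(P)).round(3).tolist())
cr=np.hstack([cv2.resize(im[c[1]-40:c[1]+40,c[0]-40:c[0]+40],(390,390),interpolation=cv2.INTER_CUBIC) for c in((465,240),(423,280))])
cv2.imwrite('pics/crop.png',cr[:,:,::-1])
```

```text
yellow ((0.5816611647605896, 0.04898060858249664), (0.1086713969707489, 0.10733731091022491), 4.82405948638916) 2206
cream ((0.5914481282234192, -0.06694141030311584), (0.10894818603992462, 0.10782258957624435), 4.919785499572754) 2236
blue ((0.46545127034187317, 0.046478889882564545), (0.10836029052734375, 0.09151416271924973), 5.4848432540893555) 1608Traceback (most recent call last):
  File "<stdin>", line 9, in <module>
  File "<stdin>", line 5, in blob
    return _wrapfunc(a, 'argmax', axis=axis, out=out, **kwds)
    return bound(*args, **kwds)
ValueError: attempt to get argmax of an empty sequence
```

```bash
cat > m.py <<'E'
from h import *
def blob(c,mask,r=28):
    m=np.zeros(mask.shape,np.uint8); m[c[1]-r:c[1]+r,c[0]-r:c[0]+r]=mask[c[1]-r:c[1]+r,c[0]-r:c[0]+r].astype(np.uint8)
    n,l,st,ce=cv2.connectedComponentsWithStats(m)
    if n<2: return m,None,0
    i=1+np.argmax(st[1:,4]); return (l==i).astype(np.uint8),ce[i],st[i,4]
def chan(im):
    h=cv2.cvtColor(im,cv2.COLOR_RGB2HSV).astype(int); return h[...,0],h[...,1],h[...,2]
E
python3 - <<'E'
from m import *
f=grab('top'); im=f['pixels']; H,S,V=chan(im)
print(im[242,328],im[247,277],im[223,138],im[285,425],im[265,422])
Z={'yellow':((273,196),(H>17)&(H<35)&(S>120)&(V>180)),'cream':((323,191),(S<70)&(V>180)),'blue':((277,247),(H>100)&(H<130)&(S>130)),'red':((328,242),((H<6)|(H>172))&(S>140)&(V>150))}
for k,(c,m) in Z.items():
    b,ce,a=blob(c,m,36)
    if a==0: print(k,'none'); continue
    cn=max(cv2.findContours(b,0,2)[0],key=cv2.contourArea)[:,0].astype(float)
    P=onz(f,cn,.033)[:,:2].astype(np.float32); print(k,np.round(cv2.minAreaRect(P)[0],4),np.round(cv2.minAreaRect(P)[1],4),cv2.minAreaRect(P)[2],a)
for k,c,m,z in [('jade',(138,223),(H>60)&(H<90)&(S>80),.05),('pot',(452,225),(V<60),.03),('bigpot',(495,266),(V<60),.03),('white',(422,176),(S<60)&(V>120),.05)]:
    b,ce,a=blob(c,m,24)
    if a==0: print(k,'none'); continue
    cn=max(cv2.findContours(b,0,2)[0],key=cv2.contourArea)[:,0].astype(float)
    P=onz(f,cn,z)[:,:2].astype(np.float32); print(k,ce,a,cv2.minEnclosingCircle(P),onz(f,ce,z))
for k,c,m,z in [('spoon',(175,285),(S<110)&(V>140),.008),('scoop',(423,280),(H<14)&(V>165)&(S>90),.008),('steel',(170,180),(S<60)&(V>120),.008)]:
    b,ce,a=blob(c,m,28)
    if a==0: print(k,'none'); continue
    ys,xs=np.nonzero(b); P=onz(f,np.c_[xs,ys],z)[:,:2].astype(np.float32); print(k,ce,a,cv2.minAreaRect(P), P.mean(0), cv2.boxPoints(cv2.minAreaRect(P)).round(3).tolist())
cr=np.hstack([cv2.resize(im[c[1]-40:c[1]+40,c[0]-40:c[0]+40],(390,390),interpolation=cv2.INTER_CUBIC) for c in((465,240),(423,280))])
cv2.imwrite('pics/crop.png',cr[:,:,::-1])
E
```

```text
[240 130 117] [ 92 125 197] [135 194 153] [237 166 127] [255 185 145]
yellow [0.5817 0.049 ] [0.1087 0.1073] 4.82405948638916 2205
cream [ 0.5915 -0.067 ] [0.109  0.1077] 4.795466899871826 2235
blue [0.4653 0.0501] [0.1092 0.0866] 7.061714172363281 1619
red [ 0.4738 -0.0508] [0.109  0.0565] 6.4668121337890625 459
jade [137.43877551 222.93367347] 392 ((0.516908586025238, 0.3543377220630646), 0.03133310750126839) [[0.51852632 0.35556048 0.05      ]]
pot [444.06134969 228.37423313] 163 ((0.5113739371299744, -0.3552834987640381), 0.031325001269578934) [[ 0.50621982 -0.34066279  0.03      ]]
bigpot [481.24858757 270.67231638] 177 ((0.41547298431396484, -0.43176233768463135), 0.033800896257162094) [[ 0.41057369 -0.42315408  0.03      ]]
white [421.7519685  174.96062992] 508 ((0.6248263120651245, -0.2878057062625885), 0.030275652185082436) [[ 0.62480881 -0.28865636  0.05      ]]
spoon [173.3625     282.46666667] 240 ((0.37576356530189514, 0.28912439942359924), (0.028771303594112396, 0.09039248526096344), 63.657718658447266) [0.38280237 0.28240964] [[0.32899999618530273, 0.29600000381469727], [0.4099999964237213, 0.25600001215934753], [0.4230000078678131, 0.28200000524520874], [0.34200000762939453, 0.32199999690055847]]
scoop [422.3681592  274.25373134] 402 ((0.3888678252696991, -0.29774010181427), (0.09788602590560913, 0.03679589554667473), 13.465067863464355) [ 0.40267777 -0.29397196] [[0.3370000123977661, -0.29100000858306885], [0.34599998593330383, -0.3269999921321869], [0.4410000145435333, -0.30399999022483826], [0.4320000112056732, -0.2680000066757202]]
steel [169.77948718 175.88205128] 390 ((0.6217561364173889, 0.2948779761791229), (0.09749259054660797, 0.03920502960681915), 8.000136375427246) [0.63403463 0.29644924] [[0.5709999799728394, 0.30799999833106995], [0.5759999752044678, 0.26899999380111694], [0.6729999780654907, 0.28200000524520874], [0.6669999957084656, 0.32100000977516174]]
```

View pics/crop.png

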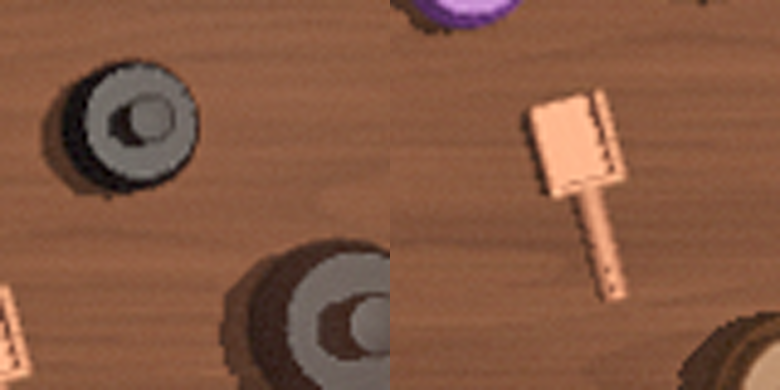

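The crop shows the small pure-black pot with its knob near (456,224), separate from the bigger dark pot at lower right, and the copper scoop with its pan up and forward at (423,265). I'll start moving, with the jade cup first.

```bash
cat > plan.py <<'E'
from h import *
def plan(x,y,z,yaw=None,n=None,p=None,y0=None,step=.028):
    s=bot.observe(); p=np.array(s['position'] if p is None else p); y0=s['tool_rot'][2] if y0 is None else y0
    dy=0 if yaw is None else yaw-y0
    D=np.array([x,y,z])-p
    n=n or int(max(np.ceil(np.linalg.norm(D)/step),np.ceil(abs(dy)/.078),1))
    base=Ro.from_euler('xyz',[np.pi,0,y0]).as_matrix()
    while 1:
        M=sum(base@Ro.from_euler('z',-k*dy/n*-1*-1).as_matrix() for k in range(n))  # roll=pi: tool turn t changes yaw by -t
        d=np.linalg.solve(M,D)/.03
        if abs(d).max()<=1: break
        n+=1
    print('rows',n,'shift',d.round(3),'turn',round(-dy/n/.08,3))
    return np.array([x,y,z]),y0+dy
E
python3 - <<'E'
from plan import *
f=grab('wrist'); print(np.round(f['mount'],3))
p,y=plan(.45,-.2,.30,1.4)
plan(.48,.30,.25,1.4,p=p,y0=y)
E
```

```text
[[ 0.    -0.945 -0.328  0.083]
 [ 1.    -0.     0.001 -0.   ]
 [-0.001 -0.328  0.945 -0.142]
 [ 0.     0.     0.     1.   ]]
rows 19 shift [ 0.931 -0.135 -0.121] turn -0.763
rows 18 shift [ 0.922 -0.103  0.093] turn -0.0
```

Call:
jog_arm --pt "0.93 -0.135 -0.12 -0.76 1" --pt "0.93 -0.135 -0.12 -0.76 1" --pt "0.93 -0.135 -0.12 -0.76 1" --pt "0.93 -0.135 -0.12 -0.76 1" --pt "0.93 -0.135 -0.12 -0.76 1" --pt "0.93 -0.135 -0.12 -0.76 1" --pt "0.93 -0.135 -0.12 -0.76 1" --pt "0.93 -0.135 -0.12 -0.76 1" --pt "0.93 -0.135 -0.12 -0.76 1" --pt "0.93 -0.135 -0.12 -0.76 1" --pt "0.93 -0.135 -0.12 -0.76 1" --pt "0.93 -0.135 -0.12 -0.76 1"

```text
clock: 1.5
position: [0.3982, -0.3883, 0.2746]
tool_rot: [3.142, -0.0, 0.972]
force: [0.6, 0.3, -0.3]
grip_width: 0.0852
finger_force: 0.0
```

Call:
jog_arm --pt "0.93 -0.135 -0.12 -0.76 1" --pt "0.93 -0.135 -0.12 -0.76 1" --pt "0.93 -0.135 -0.12 -0.76 1" --pt "0.93 -0.135 -0.12 -0.76 1" --pt "0.93 -0.135 -0.12 -0.76 1" --pt "0.93 -0.135 -0.12 -0.76 1" --pt "0.93 -0.135 -0.12 -0.76 1" --pt "0 0 0 0 1"

```text
clock: 2.3
position: [0.4515, -0.1964, 0.3006]
tool_rot: [3.141, -0.0, 1.404]
force: [-0.3, -0.1, -0.3]
grip_width: 0.0859
finger_force: 0.0
```

Run:
```python
from plan import *
from m import *
f=grab('wrist','w1.png')
print(proj(f,[[.5817,.049,.033],[.5915,-.067,.033],[.4659,.0392,.033],[.4757,-.0768,.033]]).round(0).tolist())
plan(.48,.26,.25,1.4)
```

```text
[[416.0, -86.0], [438.0, 43.0], [296.0, -53.0], [326.0, 73.0]]
rows 17 shift [ 0.896 -0.097  0.099] turn -0.0
```

View pics/w1.png

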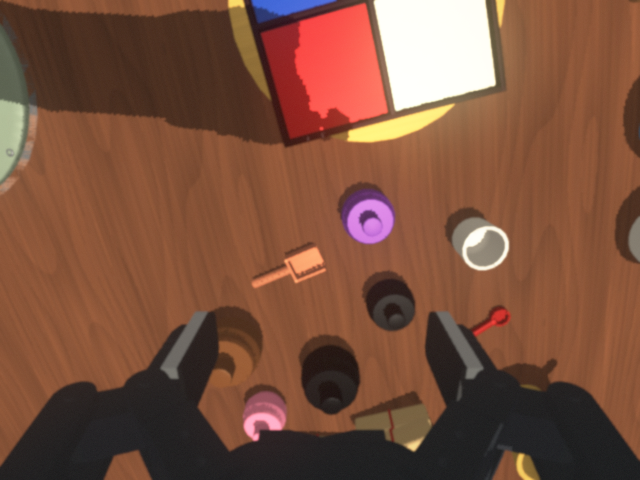

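The wrist view shows red centred near (325,75) and cream near (440,45). Those match the projected (326,73) and (438,43), so the tray pose holds. Next I move to the jade cup.

Call:
jog_arm --pt "0.9 -0.1 0.1 0 1" --pt "0.9 -0.1 0.1 0 1" --pt "0.9 -0.1 0.1 0 1" --pt "0.9 -0.1 0.1 0 1" --pt "0.9 -0.1 0.1 0 1" --pt "0.9 -0.1 0.1 0 1" --pt "0.9 -0.1 0.1 0 1" --pt "0.9 -0.1 0.1 0 1" --pt "0.9 -0.1 0.1 0 1" --pt "0.9 -0.1 0.1 0 1" --pt "0.9 -0.1 0.1 0 1" --pt "0.9 -0.1 0.1 0 1"

```text
clock: 3.55
position: [0.4719, 0.1252, 0.2635]
tool_rot: [-3.142, 0.0, 1.394]
force: [0.5, -1.3, -0.4]
grip_width: 0.0853
finger_force: 0.0
```

Call:
jog_arm --pt "0.9 -0.1 0.1 0 1" --pt "0.9 -0.1 0.1 0 1" --pt "0.9 -0.1 0.1 0 1" --pt "0.9 -0.1 0.1 0 1" --pt "0.9 -0.1 0.1 0 1" --pt "0 0 0 0 1"

```text
clock: 4.15
position: [0.4801, 0.2632, 0.2482]
tool_rot: [-3.14, -0.001, 1.398]
force: [-1.3, -1.2, -0.3]
grip_width: 0.0853
finger_force: 0.0
```

Run:
```python
from plan import *
from m import *
f=grab('wrist','w2.png'); im=f['pixels']; H,S,V=chan(im)
print(f['s']['position'],f['s']['tool_rot'])
pr=proj(f,[[.517,.354,.05],[.376,.289,.005]]);print(pr.round(0).tolist())
c=pr[0].astype(int); b,ce,a=blob(tuple(c),(H>60)&(H<90)&(S>80)&(V>50),70)
cn=max(cv2.findContours(b,0,2)[0],key=cv2.contourArea); print(cv2.boundingRect(cn),a)
# outer rim: fit circle on z=.05 plane via convex hull far side; hull = rim + foot; use min enclosing for report
P=onz(f,cn[:,0].astype(float),.05)[:,:2].astype(np.float32); print(cv2.minEnclosingCircle(P))
# far-side rim points (away from camera nadir)
cam=pose(f)[0][:2]; hull=cv2.convexHull(P)[:,0]
from scipy.optimize import least_squares
r=least_squares(lambda q:np.sort(np.abs(np.hypot(*(P-q).T)-.027))[:int(len(P)*.5)],P.mean(0)); print(r.x,r.cost,cam)
c2=pr[1].astype(int)
```

```text
[0.48011777 0.26318953 0.24819155] [-3.14043716e+00 -1.14024999e-03  1.39832591e+00]
[[347.0, 97.0], [222.0, 188.0]]
(318, 55, 58, 62) 1543
((0.5170648097991943, 0.36272579431533813), 0.025406118482351303)
[0.51824624 0.36589439] 0.00010577271460457497 [0.49349004 0.3463202 ]
```

View pics/w2.png

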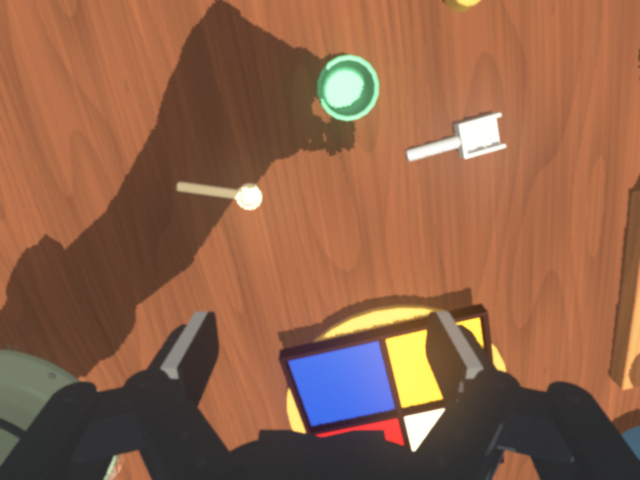

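The jade cup's rim is at (348,87), the bone spoon runs from (180,187) to (248,197), and blue is centred near (342,383).

Run:
```python
from plan import *
from m import *
f=grab('wrist'); im=f['pixels']; H,S,V=chan(im)
b,ce,a=blob((348,88),(H>55)&(H<95)&(S>60),50)
cn=max(cv2.findContours(b,0,2)[0],key=cv2.contourArea)[:,0].astype(float); P=onz(f,cn,.05)[:,:2]
print('bbox',P.min(0),P.max(0),a)
q=P[P[:,1]>.36]; A=np.c_[2*q,np.ones(len(q))]; s=np.linalg.lstsq(A,(q**2).sum(1),rcond=None)[0]; print('circ',s[:2],np.sqrt(s[2]+s[0]**2+s[1]**2))
b,ce,a=blob((215,191),(S<120)&(V>150)|(V>110)&(S<100),45); ys,xs=np.nonzero(b); P=onz(f,np.c_[xs,ys],.007)[:,:2].astype(np.float32); r=cv2.minAreaRect(P);print('spoon',a,r,cv2.boxPoints(r).round(3).tolist())
b,ce,a=blob((342,383),(H>100)&(H<130)&(S>130),60);P=onz(f,max(cv2.findContours(b,0,2)[0],key=cv2.contourArea)[:,0].astype(float),.033)[:,:2].astype(np.float32); print('blue',a,cv2.minAreaRect(P))
plan(.518,.362,.12);
```

```text
bbox [0.49219817 0.33499237] [0.54461803 0.38813871] 1996
circ [0.51832014 0.36207308] 0.025720853524025308
spoon 1203 ((0.37050387263298035, 0.2815312147140503), (0.02911100722849369, 0.08907812833786011), 78.8802719116211) [[0.3240000009536743, 0.2759999930858612], [0.41100001335144043, 0.2590000033378601], [0.4169999957084656, 0.28700000047683716], [0.33000001311302185, 0.30399999022483826]]
blue 6044 ((0.4639509320259094, 0.03597547858953476), (0.1071593388915062, 0.10504452884197235), 5.12988805770874)
rows 7 shift [0.509 0.091 0.611] turn 0.0
```

Call:
jog_arm --pt "0.51 0.09 0.61 0 1" --pt "0.51 0.09 0.61 0 1" --pt "0.51 0.09 0.61 0 1" --pt "0.51 0.09 0.61 0 1" --pt "0.51 0.09 0.61 0 1" --pt "0.51 0.09 0.61 0 1" --pt "0.51 0.09 0.61 0 1" --pt "0 0 0 0 1" --pt "0 0 0 0 1"

```text
clock: 5.15
position: [0.5184, 0.3611, 0.1206]
tool_rot: [-3.141, 0.001, 1.394]
force: [0.3, 0.1, 0.6]
grip_width: 0.0855
finger_force: 0.0
```

Run:
```python
from plan import *
plan(.518,.362,.022,step=.02)
f=grab('wrist','w3.png')
```

```text
rows 5 shift [ 0.006 -0.004  0.657] turn 0.0
```

View pics/w3.png

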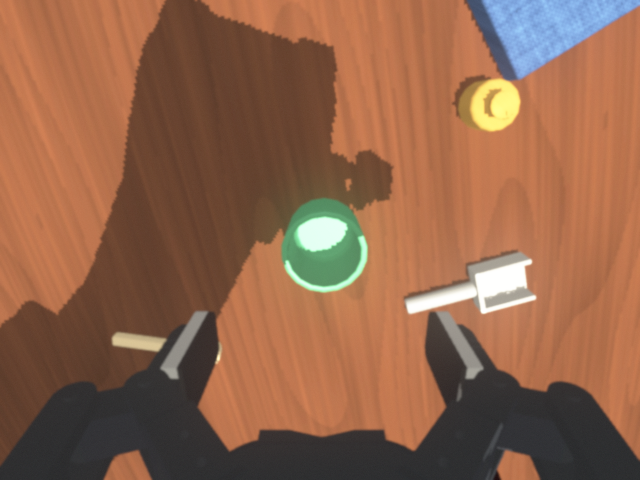

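The cup rim is centred at (325,248), midway between the fingers, and both the steel scoop's handle and the spoon are clear of the finger paths. I'll descend, grip and lift.

Call:
jog_arm --pt "0 0 0.66 0 1" --pt "0 0 0.66 0 1" --pt "0 0 0.66 0 1" --pt "0 0 0.66 0 1" --pt "0 0 0.66 0 1" --pt "0 0 0 0 0.45" --pt "0 0 0 0 0.45" --pt "0 0 0 0 0.45" --pt "0 0 0 0 0.45" --pt "0 0 0 0 0.45" --pt "0 0 0 0 0.45" --pt "0 0 0 0 0.45" --newtons 25

```text
clock: 6.4
position: [0.5189, 0.3623, 0.0232]
tool_rot: [3.14, -0.001, 1.395]
force: [-0.2, -2.7, 8.4]
grip_width: 0.0524
finger_force: 26.2
```

Call:
jog_arm --pt "0 0 0 0 0.3" --pt "0 0 0 0 0.3" --pt "0 0 0 0 0.3" --pt "0 0 0 0 0.3" --pt "0 0 -0.3 0 0.3" --pt "0 0 -0.6 0 0.3" --pt "0 0 -1 0 0.3" --pt "0 0 -1 0 0.3" --pt "0 0 -1 0 0.3"

```text
clock: 7.3
position: [0.5182, 0.3623, 0.1416]
tool_rot: [3.141, -0.001, 1.395]
force: [0.8, 0.1, -2.3]
grip_width: 0.052
finger_force: 26.7
```

Run:
```python
from plan import *
s=bot.observe(); print(s['position'],s['grip_width'])
plan(.4745,-.078,.14)
```

```text
[0.51815427 0.36229538 0.14159055] 0.052019029454144855
rows 16 shift [-0.919  0.071  0.003] turn 0.0
```

Call:
jog_arm --pt "-0.46 0.035 0 0 0.3" --pt "-0.92 0.07 0 0 0.3" --pt "-0.92 0.07 0 0 0.3" --pt "-0.92 0.07 0 0 0.3" --pt "-0.92 0.07 0 0 0.3" --pt "-0.92 0.07 0 0 0.3" --pt "-0.92 0.07 0 0 0.3" --pt "-0.92 0.07 0 0 0.3" --pt "-0.92 0.07 0 0 0.3" --pt "-0.92 0.07 0 0 0.3" --pt "-0.92 0.07 0 0 0.3" --pt "-0.92 0.07 0 0 0.3"

```text
clock: 8.5
position: [0.486, 0.044, 0.1394]
tool_rot: [3.141, 0.0, 1.395]
force: [0.0, -0.2, -1.2]
grip_width: 0.0521
finger_force: 26.7
```

Call:
jog_arm --pt "-0.92 0.07 0 0 0.3" --pt "-0.92 0.07 0 0 0.3" --pt "-0.92 0.07 0 0 0.3" --pt "-0.92 0.07 0 0 0.3" --pt "-0.46 0.035 0 0 0.3" --pt "0 0 0 0 0.3" --pt "0 0 0 0 0.3"

```text
clock: 9.2
position: [0.4741, -0.0778, 0.139]
tool_rot: [3.141, -0.0, 1.395]
force: [-0.1, 1.0, -1.9]
grip_width: 0.0519
finger_force: 26.7
```

Run:
```python
from plan import *
from m import *
f=grab('wrist','w4.png'); im=f['pixels']; H,S,V=chan(im); print(f['s']['position'],f['s']['grip_width'])
m=((H<6)|(H>172))&(S>140)&(V>90); c=proj(f,[[.4745,-.078,.033]])[0]; print(c)
P=onz(f,proj(f,[[.4745,-.078,.033]]),.033)
n,l,st,ce=cv2.connectedComponentsWithStats(m.astype(np.uint8)); i=1+np.argmax(st[1:,4])
cn=cv2.findContours((l==i).astype(np.uint8),0,2)[0]; cn=max(cn,key=cv2.contourArea)[:,0].astype(float)
r=cv2.minAreaRect(onz(f,cn,.033)[:,:2].astype(np.float32)); print(r,st[i])
plan(.4745,-.078,.058,step=.02)
```

```text
[ 0.47408902 -0.07781472  0.13899037] 0.05192680340792211
[323.86389374 236.46390364]
((0.4748117923736572, -0.07660853117704391), (0.108157679438591, 0.10842560231685638), 5.041996955871582) [  230   139   183   153 17031]
rows 5 shift [-0.004  0.003  0.539] turn 0.0
```

View pics/w4.png

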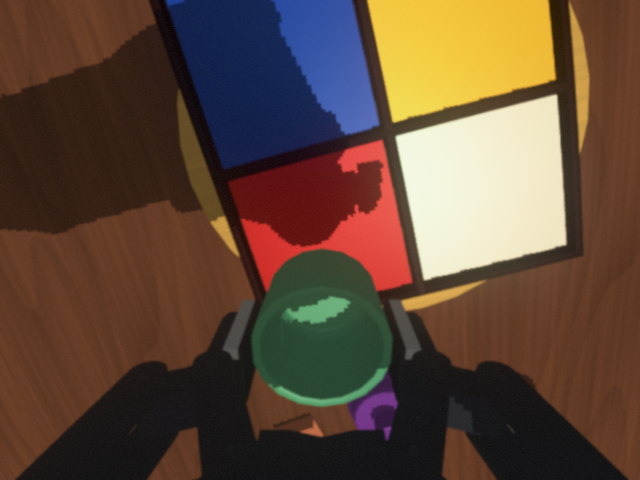

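The cup is held upright over the red compartment, and red measures at (0.4748, -0.0766). I'll lower it gently.

Call:
jog_arm --pt "0.04 0 0.6 0 0.3" --pt "0 0 0.6 0 0.3" --pt "0 0 0.6 0 0.3" --pt "0 0 0.5 0 0.3" --pt "0 0 0.25 0 0.3" --pt "0 0 0.12 0 0.3" --pt "0 0 0.03 0 0.3" --pt "0 0 0.03 0 0.3" --pt "0 0 0 0 0.3" --pt "0 0 0 0 0.3"

```text
clock: 10.25
position: [0.4744, -0.0774, 0.0571]
tool_rot: [3.141, 0.0, 1.395]
force: [0.4, 0.0, -1.6]
grip_width: 0.0517
finger_force: 26.7
```

Call:
jog_arm --pt "0 0 0.03 0 0.3" --pt "0 0 0.03 0 0.3" --pt "0 0 0 0 0.3"

```text
clock: 10.55
position: [0.4749, -0.0774, 0.0558]
tool_rot: [3.14, 0.0, 1.395]
force: [-2.6, -0.2, 18.9]
grip_width: 0.0521
finger_force: 27.5
```

Call:
jog_arm --pt "0 0 0 0 0.6" --pt "0 0 0 0 0.7" --pt "0 0 0 0 0.85" --pt "0 0 0 0 0.85" --pt "0 0 0 0 0.85" --pt "0 0 -0.3 0 0.85" --pt "0 0 -0.7 0 0.85" --pt "0 0 -1 0 0.85" --pt "0 0 -1 0 0.85" --pt "0 0 -1 0 0.85" --pt "0 0 0 0 0.85"

```text
clock: 11.65
position: [0.4757, -0.0774, 0.1786]
tool_rot: [3.136, 0.0, 1.395]
force: [-0.3, 0.2, -0.7]
grip_width: 0.0728
finger_force: 0.0
```

Run:
```python
from plan import *
f=grab('top'); k=onz(f,[[456.2,224.2]],.066)[0]; print(k)
plan(k[0],k[1],.19)
cv2.imwrite('pics/t5.png',cv2.resize(f['pixels'][120:360,100:500],(800,480))[:,:,::-1])
```

```text
[ 0.51251626 -0.35979883  0.066     ]
rows 11 shift [-0.822  0.262 -0.04 ] turn 0.0
```

View pics/t5.png

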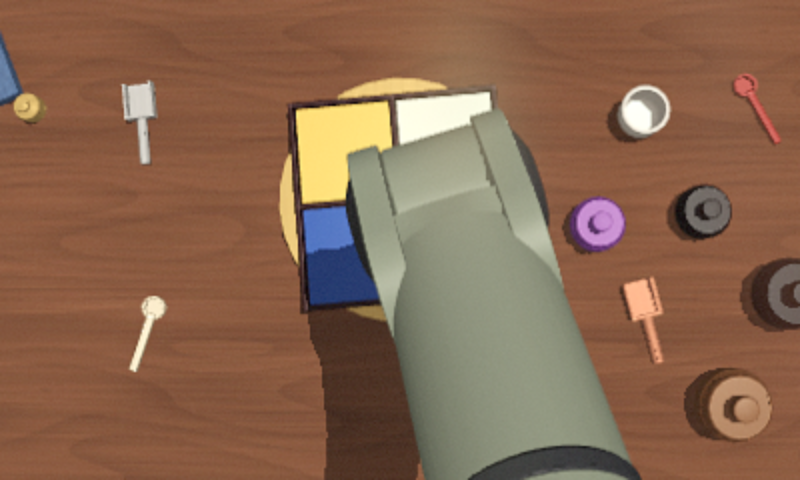

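The arm hides the cup in this view, so I'll check it on the way back. The black pot is still at crop position (704,211).

Call:
jog_arm --pt "-0.82 0.26 -0.04 0 0.85" --pt "-0.82 0.26 -0.04 0 0.85" --pt "-0.82 0.26 -0.04 0 0.85" --pt "-0.82 0.26 -0.04 0 0.85" --pt "-0.82 0.26 -0.04 0 0.85" --pt "-0.82 0.26 -0.04 0 0.85" --pt "-0.82 0.26 -0.04 0 0.85" --pt "-0.82 0.26 -0.04 0 0.85" --pt "-0.82 0.26 -0.04 0 0.85" --pt "-0.82 0.26 -0.04 0 0.85" --pt "-0.82 0.26 -0.04 0 0.85" --pt "0 0 0 0 0.6"

```text
clock: 12.9
position: [0.5104, -0.3619, 0.1869]
tool_rot: [-3.14, 0.0, 1.391]
force: [-1.2, 1.0, -0.4]
grip_width: 0.0595
finger_force: 0.0
```

Run:
```python
from plan import *
f=grab('wrist','w5.png'); print(f['s']['position'],proj(f,[[.5125,-.36,.066],[.5125,-.36,.046],[.389,-.298,.005]]).round(0).tolist())
```

```text
[ 0.51043371 -0.36188635  0.18692065] [[326.0, 227.0], [325.0, 219.0], [174.0, 164.0]]
```

View pics/w5.png

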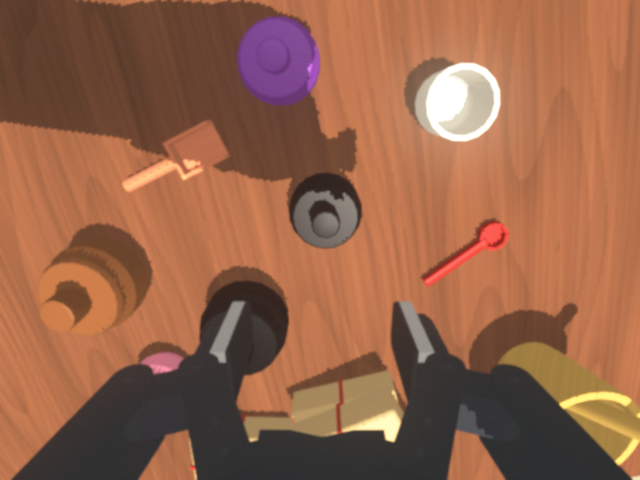

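The knob top is at (325,222), with the lid around it. It's about 5 px ahead of the prediction, so the other pots, the white cup and the red spoon stay clear of the descent.

Run:
```python
from plan import *
f=grab('wrist'); im=f['pixels']; k=onz(f,[[325,222]],.066)[0]
g=cv2.cvtColor(im,cv2.COLOR_RGB2GRAY)
c=cv2.HoughCircles(cv2.medianBlur(g[195:250,295:360],3),cv2.HOUGH_GRADIENT,1,20,param1=60,param2=10,minRadius=10,maxRadius=18); print(k,c)
p,y=plan(k[0],k[1],.10); plan(k[0],k[1],.049,p=p,y0=y,step=.015)
```

```text
[ 0.51285128 -0.35393444  0.066     ] [[[30.5 31.5 11.1]]]
rows 4 shift [0.04  0.009 0.726] turn 0.0
rows 4 shift [-0.    -0.     0.425] turn 0.0
```

Call:
jog_arm --pt "0.03 0.01 0.73 0 0.5" --pt "0.03 0.01 0.73 0 0.5" --pt "0.03 0.01 0.73 0 0.5" --pt "0.03 0.01 0.73 0 0.5" --pt "0 0 0.5 0 0.5" --pt "0 0 0.5 0 0.5" --pt "0 0 0.4 0 0.5" --pt "0 0 0.25 0 0.5" --pt "0 0 0 0 0.5" --pt "0 0 0 0 0.5"

```text
clock: 14.0
position: [0.5134, -0.3555, 0.0514]
tool_rot: [3.141, 0.0, 1.395]
force: [-0.1, -0.2, 0.2]
grip_width: 0.0431
finger_force: 0.0
```

Run:
```python
from plan import *
f=grab('wrist','w6.png'); print(f['s']['position'],f['s']['force'])
```

```text
[ 0.51339674 -0.35549592  0.05140361] [-0.09985838 -0.16719759  0.1976959 ]
```

View pics/w6.png

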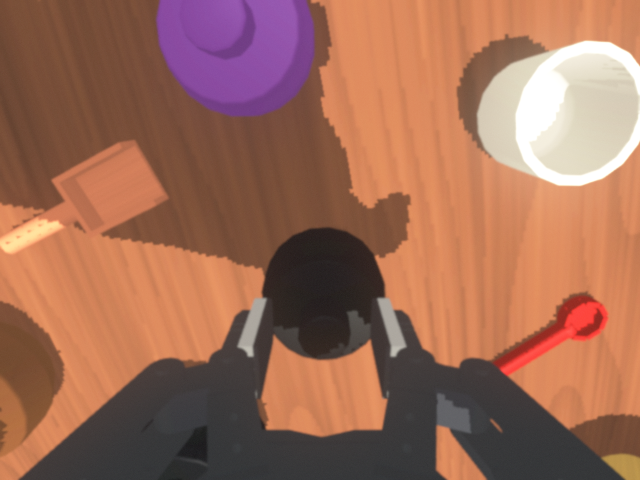

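The knob is at (325,335), centred between the pads and just above the lid. I'll close and lift.

Call:
jog_arm --pt "0 0 0 0 0.1" --pt "0 0 0 0 0.1" --pt "0 0 0 0 0.1" --pt "0 0 0 0 0.1" --pt "0 0 0 0 0.1" --pt "0 0 0 0 0.1" --pt "0 0 0 0 0.1" --pt "0 0 0 0 0.1" --newtons 60

```text
clock: 14.85
position: [0.5137, -0.3557, 0.0517]
tool_rot: [3.14, 0.0, 1.395]
force: [0.4, -0.0, 6.1]
grip_width: 0.0196
finger_force: 58.6
```

Call:
jog_arm --pt "0 0 -0.2 0 0.1" --pt "0 0 -0.4 0 0.1" --pt "0 0 -0.8 0 0.1" --pt "0 0 -0.9 0 0.1" --pt "0 0 -0.9 0 0.1" --pt "0 0 -0.9 0 0.1" --pt "0 0 0 0 0.1" --pt "0 0 0 0 0.1"

```text
clock: 15.65
position: [0.513, -0.3555, 0.1746]
tool_rot: [3.141, 0.001, 1.395]
force: [-0.5, 0.6, -3.8]
grip_width: 0.0193
finger_force: 59.1
```

Run:
```python
from plan import *
p,y=plan(.591,-.22,.175); plan(.591,-.068,.175,p=p,y0=y)
```

```text
rows 6 shift [ 0.817  0.295 -0.002] turn 0.0
rows 6 shift [ 0.831 -0.148 -0.   ] turn 0.0
```

Call:
jog_arm --pt "0.4 0.15 0 0 0.1" --pt "0.82 0.295 0 0 0.1" --pt "0.82 0.295 0 0 0.1" --pt "0.82 0.295 0 0 0.1" --pt "0.82 0.295 0 0 0.1" --pt "0.82 0.295 0 0 0.1" --pt "0.83 0.07 0 0 0.1" --pt "0.83 -0.15 0 0 0.1" --pt "0.83 -0.15 0 0 0.1" --pt "0.83 -0.15 0 0 0.1" --pt "0.83 -0.15 0 0 0.1" --pt "0.83 -0.15 0 0 0.1"

```text
clock: 16.85
position: [0.5902, -0.0782, 0.173]
tool_rot: [-3.14, -0.0, 1.396]
force: [0.3, 0.7, -3.8]
grip_width: 0.0194
finger_force: 59.0
```

Call:
jog_arm --pt "0.4 -0.07 0 0 0.1" --pt "0 0 0 0 0.1" --pt "0 0 0 0 0.1" --pt "0 0 0 0 0.1"

```text
clock: 17.25
position: [0.5907, -0.0694, 0.1736]
tool_rot: [-3.141, 0.001, 1.394]
force: [-0.1, -0.7, -4.5]
grip_width: 0.0194
finger_force: 59.0
```

Run:
```python
from plan import *
f=grab('wrist','w7.png'); im=f['pixels']; print(f['s']['position'],f['s']['grip_width'])
f=grab('scene'); cv2.imwrite('pics/s7.png',cv2.resize(f['pixels'][150:330,200:440],(800,600))[:,:,::-1])
p,y=plan(.591,-.068,.11);plan(.591,-.068,.088,p=p,y0=y)
```

```text
[ 0.59072297 -0.06943428  0.17364895] 0.019402296045093824
rows 3 shift [0.014 0.    0.709] turn 0.0
rows 1 shift [ 0.    -0.     0.733] turn 0.0
```

View pics/w7.png

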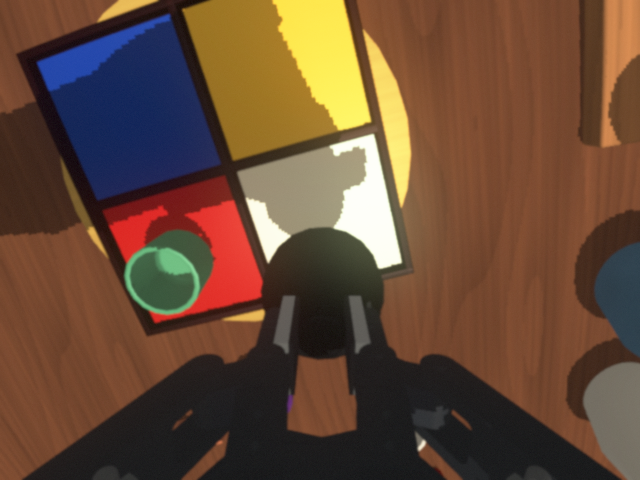

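View pics/s7.png

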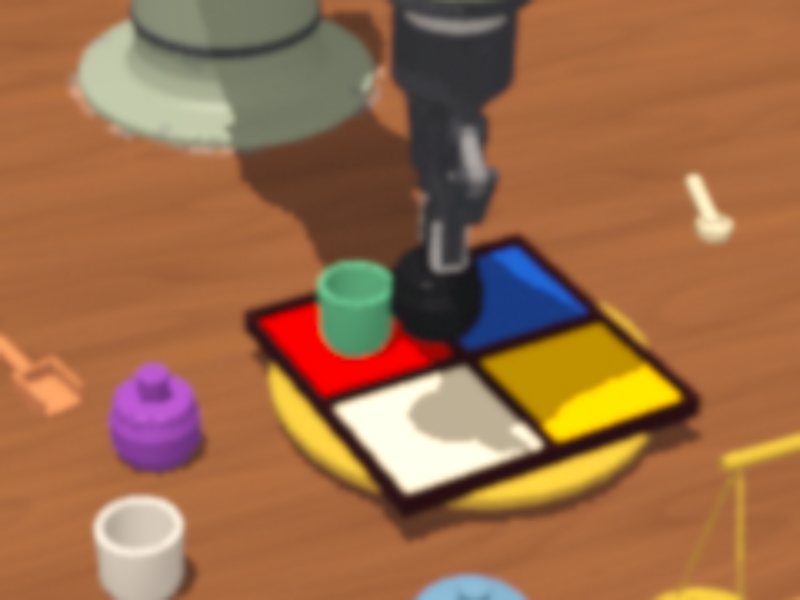

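The cup stands upright in red at (165,275) and the pot hangs upright over cream. I'll lower the pot, using numeric checks from here to save picture views.

Call:
jog_arm --pt "0.015 0 0.7 0 0.1" --pt "0.015 0 0.7 0 0.1" --pt "0.015 0 0.7 0 0.1" --pt "0 0 0.5 0 0.1" --pt "0 0 0.2 0 0.1" --pt "0 0 0.07 0 0.1" --pt "0 0 0.03 0 0.1" --pt "0 0 0 0 0.1" --pt "0 0 0 0 0.1"

```text
clock: 18.25
position: [0.5914, -0.0669, 0.0876]
tool_rot: [3.141, -0.0, 1.395]
force: [-0.1, -0.3, -3.1]
grip_width: 0.0191
finger_force: 59.1
```

Call:
jog_arm --pt "0 0 0.03 0 0.1" --pt "0 0 0.03 0 0.1" --pt "0 0 0.02 0 0.1" --pt "0 0 0 0 0.1"

```text
clock: 18.65
position: [0.5913, -0.0669, 0.0848]
tool_rot: [3.141, 0.0, 1.395]
force: [0.6, 0.3, 0.8]
grip_width: 0.0193
finger_force: 59.5
```

Call:
jog_arm --pt "0 0 0.02 0 0.1" --pt "0 0 0 0 0.1" --pt "0 0 0 0 0.3" --pt "0 0 0 0 0.45" --pt "0 0 0 0 0.5" --pt "0 0 0 0 0.5" --pt "0 0 0 0 0.5" --pt "0 0 -0.3 0 0.5" --pt "0 0 -0.7 0 0.5" --pt "0 0 -1 0 0.5" --pt "0 0 -1 0 0.5" --pt "0 0 -1 0 0.5"

```text
clock: 19.85
position: [0.5909, -0.0667, 0.2059]
tool_rot: [3.141, -0.0, 1.395]
force: [-0.1, -0.1, -0.4]
grip_width: 0.0432
finger_force: 0.0
```

Run:
```python
from plan import *
from m import *
f=grab('wrist'); im=f['pixels']; H,S,V=chan(im)
print(f['s']['position'],proj(f,[[.591,-.067,.099]]))
# knob/pot blob: dark on cream
c=proj(f,[[.591,-.067,.08]])[0].astype(int)
b,ce,a=blob(tuple(c),V<110,60); print(ce,a)
# spoon from top camera: PCA of the handle, z=.007
t=grab('top'); H,S,V=chan(t['pixels']); b,ce,a=blob((175,285),(S<110)&(V>140),30); ys,xs=np.nonzero(b)
P=onz(t,np.c_[xs,ys],.006)[:,:2]; u=np.array([.9,-.43])
for _ in range(5):
    q=P@u; h=P[q<q.min()+.055]; vx,vy,x0,y0=cv2.fitLine(h.astype(np.float32),2,0,.01,.01).ravel(); u=np.array([vx,vy])*np.sign(vx)
q=P@u; e0=np.array([x0,y0])+u*(q.min()-np.array([x0,y0])@u); print('spoon',a,'len',np.ptp(q),'yaw',np.arctan2(u[1],u[0]),'mid',e0+u*np.ptp(q)/2)
```

```text
[ 0.59094316 -0.0667149   0.20589101] [[323.42869696 236.24051473]]
[320.80673499 222.31795998] 4098
spoon 242 len 0.09120423298838565 yaw -0.3202659 mid [0.37374122 0.28607687]
```

Run:
```python
from plan import *
plan(.374,.286,.17,2.82)
```

```text
rows 19 shift [ 0.792 -0.044  0.067] turn -0.938
```

Call:
jog_arm --pt "0.79 -0.045 0.07 -0.94 0.5" --pt "0.79 -0.045 0.07 -0.94 0.5" --pt "0.79 -0.045 0.07 -0.94 0.5" --pt "0.79 -0.045 0.07 -0.94 0.5" --pt "0.79 -0.045 0.07 -0.94 0.5" --pt "0.79 -0.045 0.07 -0.94 0.5" --pt "0.79 -0.045 0.07 -0.94 0.5" --pt "0.79 -0.045 0.07 -0.94 0.5" --pt "0.79 -0.045 0.07 -0.94 0.5" --pt "0.79 -0.045 0.07 -0.94 0.5" --pt "0.79 -0.045 0.07 -0.94 0.5" --pt "0.79 -0.045 0.07 -0.94 0.5"

```text
clock: 21.15
position: [0.5098, 0.1981, 0.1787]
tool_rot: [3.142, 0.0, 2.304]
force: [0.5, -0.6, 0.4]
grip_width: 0.0426
finger_force: 0.0
```

Call:
jog_arm --pt "0.79 -0.045 0.07 -0.94 0.5" --pt "0.79 -0.045 0.07 -0.94 0.5" --pt "0.79 -0.045 0.07 -0.94 0.5" --pt "0.79 -0.045 0.07 -0.94 0.5" --pt "0.79 -0.045 0.07 -0.94 0.5" --pt "0.79 -0.045 0.07 -0.94 0.5" --pt "0.79 -0.045 0.07 -0.94 0.5" --pt "0 0 0 0 0.5" --pt "0 0 0 0 0.5"

```text
clock: 22.05
position: [0.3715, 0.2843, 0.1641]
tool_rot: [-3.141, 0.0, 2.826]
force: [0.8, -0.4, 0.4]
grip_width: 0.0429
finger_force: 0.0
```

```bash
cat > rod.py <<'E'
from plan import *
from m import *
def rod(f,c,mask,z,u,r,hl):
    b,ce,a=blob(c,mask,r); ys,xs=np.nonzero(b); P=onz(f,np.c_[xs,ys],z)[:,:2]; u=np.array(u,float)
    for _ in range(5):
        q=P@u; h=P[(q<q.min()+hl)]; vx,vy,x0,y0=cv2.fitLine(h.astype(np.float32),2,0,.01,.01).ravel(); v=np.array([vx,vy]); u=v*np.sign(v@u)
    q=P@u; p0=np.array([x0,y0]); w=(P-p0)@np.array([-u[1],u[0]])
    e=p0+u*(q.min()-p0@u)
    print('area',a,'px',ce,'len',np.ptp(q),'yaw',np.arctan2(u[1],u[0]),'end',e,'mid',p0+u*((q.min()+q.max())/2-p0@u),'width(handle,all)',np.ptp(w[q<q.min()+hl]),np.ptp(w))
E
python3 - <<'E'
from rod import *
f=grab('wrist','w8.png'); im=f['pixels']; H,S,V=chan(im); print(f['s']['position'],f['s']['tool_rot'],f['s']['qpos'][6])
c=proj(f,[[.374,.286,.006]])[0].astype(int); print(c, im[c[1],c[0]])
x=[im[c[1]+d,c[0]].tolist() for d in range(-80,81,20)]; print(x)
rod(f,tuple(c),(S<110)&(V>100),.008,[.95,-.31],110,.05)
E
```

```text
[0.37154649 0.28429461 0.16411065] [-3.14141730e+00  3.21509695e-04  2.82562347e+00] -0.09300749869126694
[325 220] [255 255 255]
[[108, 73, 52], [118, 82, 58], [231, 216, 166], [255, 255, 249], [255, 255, 255], [255, 255, 255], [255, 255, 255], [213, 141, 97], [210, 135, 92]]
area 1783 px [323.67807067 225.38754907] len 0.09206900588077921 yaw -0.32383513113869805 end [0.3279725  0.30007675] mid [0.37161422 0.28542836] width(handle,all) 0.01011906032685573 0.026928887810345734
```

Run:
```python
from rod import *
p,y=plan(.373,.285,.03,2.818,step=.025); plan(.373,.285,.004,p=p,y0=y,step=.01)
```

```text
rows 6 shift [-0.003  0.006  0.745] turn 0.013
rows 3 shift [ 0.    -0.     0.289] turn 0.0
```

Call:
jog_arm --pt "0 0 0.74 0 0.38" --pt "0 0 0.74 0 0.38" --pt "0 0 0.74 0 0.38" --pt "0 0 0.74 0 0.38" --pt "0 0 0.74 0 0.38" --pt "0 0 0.74 0 0.38" --pt "0 0 0.3 0 0.38" --pt "0 0 0.3 0 0.38" --pt "0 0 0.2 0 0.38" --pt "0 0 0 0 0.38" --pt "0 0 0 0 0.38"

```text
clock: 23.2
position: [0.3723, 0.2843, 0.0074]
tool_rot: [3.141, 0.0, 2.824]
force: [0.1, 0.3, 1.1]
grip_width: 0.0324
finger_force: 0.0
```

Call:
jog_arm --pt "0 0 0.1 0 0.38" --pt "0 0 0 0 0.2" --pt "0 0 0 0 0" --pt "0 0 0 0 0" --pt "0 0 0 0 0" --pt "0 0 0 0 0" --pt "0 0 0 0 0" --pt "0 0 0 0 0" --newtons 40

```text
clock: 24.0
position: [0.3722, 0.2842, 0.0041]
tool_rot: [3.141, 0.0, 2.824]
force: [-0.2, -1.5, 6.7]
grip_width: 0.0074
finger_force: 39.8
```

Call:
jog_arm --pt "0 0 -0.2 0 0" --pt "0 0 -0.4 0 0" --pt "0 0 -0.7 0 0" --pt "0 0 -0.9 0 0" --pt "0 0 -0.9 0 0" --pt "0 0 -0.9 0 0" --pt "0 0 0 0 0" --pt "0 0 0 0 0"

```text
clock: 24.8
position: [0.3724, 0.284, 0.1242]
tool_rot: [3.141, 0.001, 2.823]
force: [0.5, -0.1, -1.1]
grip_width: 0.0074
finger_force: 39.1
```

Run:
```python
from rod import *
s=bot.observe(); print(s['grip_width'],s['position'])
plan(.4648,.037,.12,1.66,n=18)
```

```text
0.0074154579558976955 [0.37235374 0.28398595 0.12424818]
rows 18 shift [-0.486 -0.175  0.008] turn 0.808
```

Call:
jog_arm --pt "-0.49 -0.175 0 0.81 0" --pt "-0.49 -0.175 0 0.81 0" --pt "-0.49 -0.175 0 0.81 0" --pt "-0.49 -0.175 0 0.81 0" --pt "-0.49 -0.175 0 0.81 0" --pt "-0.49 -0.175 0 0.81 0" --pt "-0.49 -0.175 0 0.81 0" --pt "-0.49 -0.175 0 0.81 0" --pt "-0.49 -0.175 0 0.81 0"

```text
clock: 25.7
position: [0.4565, 0.1727, 0.1239]
tool_rot: [3.142, 0.0, 2.235]
force: [0.3, 0.5, 0.4]
grip_width: 0.0074
finger_force: 39.2
```

Call:
jog_arm --pt "-0.49 -0.175 0 0.81 0" --pt "-0.49 -0.175 0 0.81 0" --pt "-0.49 -0.175 0 0.81 0" --pt "-0.49 -0.175 0 0.81 0" --pt "-0.49 -0.175 0 0.81 0" --pt "-0.49 -0.175 0 0.81 0" --pt "-0.49 -0.175 0 0.81 0" --pt "-0.49 -0.175 0 0.81 0" --pt "-0.49 -0.175 0 0.81 0" --pt "0 0 0 0 0" --pt "0 0 0 0 0"

```text
clock: 26.8
position: [0.4653, 0.0356, 0.124]
tool_rot: [3.141, -0.0, 1.657]
force: [-0.3, -0.1, -0.5]
grip_width: 0.0072
finger_force: 39.1
```

Run:
```python
from rod import *
f=grab('wrist','w9.png'); im=f['pixels']; H,S,V=chan(im); s=f['s']; print(s['position'],s['tool_rot'],s['grip_width'])
m=(H>100)&(H<130)&(S>110); n,l,st,ce=cv2.connectedComponentsWithStats(m.astype(np.uint8))
for i in 1+np.argsort(-st[1:,4])[:3]:
    cn=max(cv2.findContours((l==i).astype(np.uint8),0,2)[0],key=cv2.contourArea)[:,0].astype(float)
    r=cv2.minAreaRect(onz(f,cn,.033)[:,:2].astype(np.float32)); print(r,st[i])
c=proj(f,[[*s['position'][:2],s['position'][2]]])[0].astype(int); print(c)
b,ce,a=blob(tuple(c),(S<120)&(V>110),90); cn=max(cv2.findContours(b,0,2)[0],key=cv2.contourArea); print(a,cv2.minAreaRect(cn))
plan(.4648,.037,.045,1.66)
```

```text
[0.46533276 0.03561741 0.12400988] [ 3.14132122e+00 -8.42361007e-05  1.65704398e+00] 0.007151048356604628
((0.46431976556777954, 0.03915569186210632), (0.10716084390878677, 0.10790348798036575), 4.994866847991943) [  237   157   171   154 21262]
((0.4987916052341461, 0.0862092673778534), (0.0006310097523964942, 0.0), -174.85903930664062) [383 173   2   1   2]
((0.4997571110725403, 0.07927939295768738), (0.000636934011708945, 0.0), -174.8894805908203) [383 184   2   1   2]
[324 315]
3766 ((315.40936279296875, 314.76275634765625), (179.70529174804688, 40.35308837890625), 88.34451293945312)
rows 3 shift [ 0.01  -0.006  0.878] turn -0.008
```

View pics/w9.png

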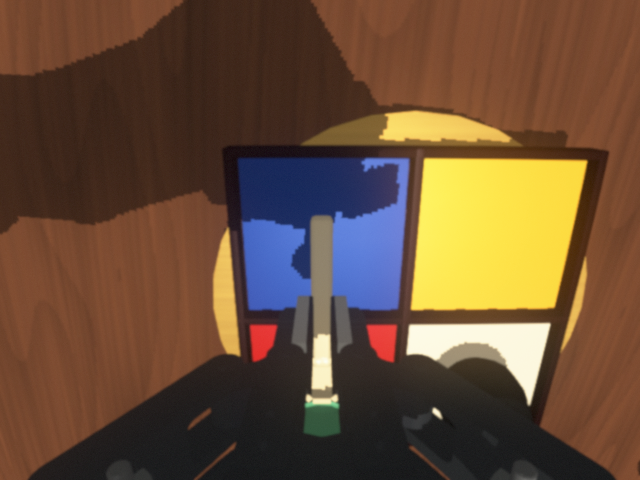

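The spoon is held with its handle along tray y over blue. Blue measures at (0.4643, 0.0392), so I'll lower it there.

Call:
jog_arm --pt "0.04 -0.02 0.7 0 0" --pt "0.04 0 0.7 0 0" --pt "0 0 0.7 0 0" --pt "0 0 0.4 0 0" --pt "0 0 0.15 0 0" --pt "0 0 0.08 0 0" --pt "0 0 0.04 0 0" --pt "0 0 0 0 0" --pt "0 0 0 0 0"

```text
clock: 27.75
position: [0.4648, 0.038, 0.0413]
tool_rot: [3.141, 0.0, 1.657]
force: [-0.0, -0.1, -0.3]
grip_width: 0.0074
finger_force: 39.1
```

Call:
jog_arm --pt "0 0 0.05 0 0" --pt "0 0 0.05 0 0" --pt "0 0 0.03 0 0" --pt "0 0 0 0 0"

```text
clock: 28.15
position: [0.4646, 0.038, 0.0371]
tool_rot: [3.141, 0.0, 1.657]
force: [-0.6, -1.6, 8.8]
grip_width: 0.0074
finger_force: 40.1
```

Contact at the expected height. I'll release and rise.

Call:
jog_arm --pt "0 0 0 0 0.2" --pt "0 0 0 0 0.3" --pt "0 0 0 0 0.35" --pt "0 0 0 0 0.35" --pt "0 0 -0.3 0 0.35" --pt "0 0 -0.7 0 0.4" --pt "0 0 -1 0 0.4" --pt "0 0 -1 0 0.4" --pt "0 0 -1 0 0.4" --pt "0 0 -1 0 0.4" --pt "0 0 0 0 0.4"

```text
clock: 29.25
position: [0.4659, 0.0384, 0.1906]
tool_rot: [3.137, 0.0, 1.657]
force: [0.3, -1.3, -1.2]
grip_width: 0.0343
finger_force: 0.0
```

Run:
```python
from rod import *
f=grab('wrist'); im=f['pixels']; H,S,V=chan(im); s=f['s']; print(s['position'])
c=proj(f,[[.4645,.039,.04]])[0].astype(int)
rod(f,tuple(c),(S<110)&(V>110),.041,[0,-1],90,.05)
t=grab('top'); H,S,V=chan(t['pixels']); rod(t,(423,280),(H<16)&(V>150)&(S>70),.008,[.97,.23],30,.04)
plan(.375,-.295,.18,.235)
plan(.375,-.295,.18,.235+np.pi)
```

```text
[0.46587542 0.03839836 0.19063521]
area 1825 px [319.02465753 229.45863014] len 0.09139547417730848 yaw -1.4771662923662534 end [0.45915371 0.08226649] mid [0.46342614 0.03676892] width(handle,all) 0.010028133842445164 0.02728580684055887
area 426 px [422.55164319 274.9084507 ] len 0.09781562043821823 yaw 0.24417908788611417 end [ 0.34134733 -0.30950955] mid [ 0.38880435 -0.29768561] width(handle,all) 0.011661811268566372 0.03769804787442013
rows 19 shift [-0.624  0.21   0.013] turn 0.936
rows 23 shift [-0.22  -0.522  0.011] turn -0.935
```

Run:
```python
from rod import *
plan(.382,-.299,.17,.244)
```

```text
rows 19 shift [-0.624  0.222  0.031] turn 0.93
```

Call:
jog_arm --pt "-0.62 0.22 0.03 0.93 0.4" --pt "-0.62 0.22 0.03 0.93 0.4" --pt "-0.62 0.22 0.03 0.93 0.4" --pt "-0.62 0.22 0.03 0.93 0.4" --pt "-0.62 0.22 0.03 0.93 0.4" --pt "-0.62 0.22 0.03 0.93 0.4" --pt "-0.62 0.22 0.03 0.93 0.4" --pt "-0.62 0.22 0.03 0.93 0.4" --pt "-0.62 0.22 0.03 0.93 0.4" --pt "-0.62 0.22 0.03 0.93 0.4"

```text
clock: 30.35
position: [0.4819, -0.1556, 0.1778]
tool_rot: [3.142, -0.0, 0.907]
force: [-0.3, -0.4, 0.2]
grip_width: 0.034
finger_force: 0.0
```

Call:
jog_arm --pt "-0.62 0.22 0.03 0.93 0.4" --pt "-0.62 0.22 0.03 0.93 0.4" --pt "-0.62 0.22 0.03 0.93 0.4" --pt "-0.62 0.22 0.03 0.93 0.4" --pt "-0.62 0.22 0.03 0.93 0.4" --pt "-0.62 0.22 0.03 0.93 0.4" --pt "-0.62 0.22 0.03 0.93 0.4" --pt "-0.62 0.22 0.03 0.93 0.4" --pt "-0.62 0.22 0.03 0.93 0.4" --pt "0 0 0 0 0.4" --pt "0 0 0 0 0.4"

```text
clock: 31.45
position: [0.3815, -0.2968, 0.1699]
tool_rot: [3.142, -0.0, 0.242]
force: [0.4, 1.3, -0.3]
grip_width: 0.034
finger_force: 0.0
```

Run:
```python
from rod import *
f=grab('wrist','w10.png'); im=f['pixels']; H,S,V=chan(im); s=f['s']; print(s['position'],s['tool_rot'])
c=proj(f,[[.389,-.298,.006]])[0].astype(int); h=proj(f,[[.36,-.305,.006]])[0].astype(int); print(c,h,im[h[1],h[0]],im[h[1],h[0]+40])
for m in ((H<16)&(S>70)&(V>165),(V>225)):rod(f,tuple(c),m,.008,[.97,.23],110,.045)
plan(.382,-.2994,.03,.244,step=.025)
```

```text
[ 0.3815222  -0.29676605  0.16987143] [ 3.14151720e+00 -1.34078843e-04  2.42327932e-01]
[325 205] [324 238] [202 119  85] [190 116  78]
area 35857 px [336.50587054 191.96190423] len 0.2107061849834625 yaw -1.1995123576854922 end [ 0.27537525 -0.21790713] mid [ 0.31359864 -0.3160817 ] width(handle,all) 0.19231678992823037 0.20703556241940207
area 2854 px [323.47442186 184.91310441] len 0.10007258693450993 yaw 0.10495685641201619 end [ 0.33877426 -0.30852749] mid [ 0.38853521 -0.30328548] width(handle,all) 0.013022027970111736 0.0416822715766708
rows 6 shift [-0.004  0.016  0.777] turn -0.001
```

Run:
```python
from rod import *
f=grab('wrist'); im=f['pixels'].astype(int); print(f['s']['position'])
for y in range(210,276,8): print(y,[tuple(im[y,x]) [0:3] and '%d/%d/%d'%tuple(im[y,x]) for x in range(304,346,4)])
m=(f['pixels'][...,2]>95); b,ce,a=blob((325,205),m,70); print(a,ce)
# per-row extents of bright mask
for y in range(120,280,8):
    xs=np.nonzero(b[y])[0]; print(y,(xs.min(),xs.max()) if len(xs) else None,end=' ')
```

```text
[ 0.38200487 -0.29634964  0.16986717]
210 ['188/111/75', '144/83/59', '141/80/56', '154/87/61', '252/172/118', '255/199/136', '255/200/137', '213/127/87', '212/127/86', '212/128/85', '213/128/88']
218 ['131/76/55', '133/77/56', '133/78/55', '141/81/57', '200/115/82', '204/117/83', '209/121/85', '208/124/85', '205/123/86', '203/121/82', '202/122/83']
226 ['123/73/51', '124/73/50', '126/73/52', '135/79/55', '197/114/81', '203/119/83', '217/126/89', '206/124/85', '200/120/81', '200/121/82', '195/117/79']
234 ['199/121/83', '127/76/54', '127/78/54', '135/81/57', '194/113/81', '200/117/84', '227/135/94', '197/120/81', '190/115/80', '188/113/78', '189/115/78']
242 ['196/120/82', '197/120/82', '195/119/81', '157/95/66', '211/124/87', '252/174/120', '255/197/135', '199/120/83', '198/121/82', '199/121/82', '198/121/82']
250 ['213/130/87', '213/131/88', '211/129/86', '163/100/69', '252/174/121', '255/213/146', '255/200/138', '206/124/83', '203/124/83', '203/125/85', '201/123/83']
258 ['212/130/87', '212/130/87', '210/129/87', '208/127/86', '252/174/120', '255/209/143', '255/198/136', '215/130/
[... 241 characters left out ...]
99/123/83', '197/122/81', '198/122/82', '201/124/84', '204/127/86', '207/128/87', '210/130/86', '209/128/87', '208/127/85']
2785 [323.75368043 185.66535009]
120 None 128 None 136 None 144 None 152 (np.int64(302), np.int64(346)) 160 (np.int64(302), np.int64(345)) 168 (np.int64(302), np.int64(346)) 176 (np.int64(302), np.int64(346)) 184 (np.int64(302), np.int64(345)) 192 (np.int64(303), np.int64(345)) 200 (np.int64(302), np.int64(345)) 208 (np.int64(319), np.int64(331)) 216 (np.int64(328), np.int64(330)) 224 (np.int64(328), np.int64(330)) 232 (np.int64(328), np.int64(330)) 240 (np.int64(325), np.int64(330)) 248 (np.int64(319), np.int64(330)) 256 (np.int64(319), np.int64(331)) 264 None 272 None
```

Run:
```python
from rod import *
f=grab('wrist'); print(f['s']['position'])
e,a=onz(f,[[325,261.5],[324.7,208]],.007); u=(a-e)[:2]/np.linalg.norm((a-e)[:2]); print(e,a,np.arctan2(u[1],u[0]),np.linalg.norm(a-e))
o=e[:2]+u*.048; g=o-u*.008; print('origin',o,'grasp',g)
plan(g[0],g[1],.03,np.arctan2(u[1],u[0]),step=.025)
```

```text
[ 0.38222997 -0.29618159  0.1698634 ]
[ 0.34028673 -0.30974949  0.007     ] [ 0.38776534 -0.29748656  0.007     ] 0.2527592940502662 0.04903669732061128
origin [ 0.38676158 -0.29774581] grasp [ 0.37901578 -0.29974643]
rows 6 shift [-0.023  0.015  0.777] turn -0.017
```

Call:
jog_arm --pt "-0.02 0.015 0.78 0 0.4" --pt "-0.02 0.015 0.78 0 0.4" --pt "-0.02 0.015 0.78 0 0.4" --pt "-0.02 0.015 0.78 0 0.4" --pt "-0.02 0.015 0.78 0 0.4" --pt "-0.02 0.015 0.78 0 0.4" --pt "0 0 0.3 0 0.4" --pt "0 0 0.3 0 0.4" --pt "0 0 0.1 0 0.4" --pt "0 0 0 0 0.4" --pt "0 0 0 0 0.4"

```text
clock: 32.7
position: [0.3794, -0.3002, 0.009]
tool_rot: [3.141, -0.001, 0.244]
force: [-0.0, -0.1, 0.4]
grip_width: 0.0341
finger_force: 0.0
```

Call:
jog_arm --pt "0 0 0.15 0 0.4" --pt "0 0 0 0 0.2" --pt "0 0 0 0 0" --pt "0 0 0 0 0" --pt "0 0 0 0 0" --pt "0 0 0 0 0" --pt "0 0 0 0 0" --pt "0 0 0 0 0" --newtons 60

```text
clock: 33.5
position: [0.3791, -0.3, 0.0041]
tool_rot: [3.142, -0.0, 0.244]
force: [-1.6, 1.2, 6.6]
grip_width: 0.0088
finger_force: 58.7
```

Call:
jog_arm --pt "0 0 -0.2 0 0" --pt "0 0 -0.4 0 0" --pt "0 0 -0.8 0 0" --pt "0 0 -0.9 0 0" --pt "0 0 -0.9 0 0" --pt "0 0 -0.9 0 0" --pt "0 0 -0.9 0 0" --pt "0 0 0 0 0" --pt "0 0 0 0 0"

```text
clock: 34.4
position: [0.3791, -0.3002, 0.1548]
tool_rot: [3.14, -0.001, 0.244]
force: [0.6, 0.2, -1.0]
grip_width: 0.0091
finger_force: 58.8
```

Run:
```python
from rod import *
s=bot.observe(); print(s['position'],s['moment'])
p,y=plan(.50,-.12,.17,1.66); plan(.581,.045,.15,1.66,p=p,y0=y)
p,y=plan(.581,.045,.17,1.66)
f=grab('wrist','w11.png')
```

```text
[ 0.37907967 -0.3002032   0.15479471] [-0.01592327  0.02868576  0.00980234]
rows 19 shift [ 0.414 -0.027 -0.027] turn -0.932
rows 7 shift [0.748 0.454 0.095] turn -0.0
rows 19 shift [ 0.758 -0.097 -0.027] turn -0.932
```

Run:
```python
from rod import *
plan(.5817,.0405,.18,1.656)
```

```text
rows 19 shift [ 0.751 -0.091 -0.046] turn -0.929
```

Call:
jog_arm --pt "0.75 -0.09 -0.045 -0.93 0" --pt "0.75 -0.09 -0.045 -0.93 0" --pt "0.75 -0.09 -0.045 -0.93 0" --pt "0.75 -0.09 -0.045 -0.93 0" --pt "0.75 -0.09 -0.045 -0.93 0" --pt "0.75 -0.09 -0.045 -0.93 0" --pt "0.75 -0.09 -0.045 -0.93 0" --pt "0.75 -0.09 -0.045 -0.93 0" --pt "0.75 -0.09 -0.045 -0.93 0" --pt "0.75 -0.09 -0.045 -0.93 0"

```text
clock: 35.45
position: [0.5497, -0.156, 0.1675]
tool_rot: [-3.142, -0.0, 0.994]
force: [-0.5, 0.1, -1.5]
grip_width: 0.0089
finger_force: 58.6
```

Call:
jog_arm --pt "0.75 -0.09 -0.045 -0.93 0" --pt "0.75 -0.09 -0.045 -0.93 0" --pt "0.75 -0.09 -0.045 -0.93 0" --pt "0.75 -0.09 -0.045 -0.93 0" --pt "0.75 -0.09 -0.045 -0.93 0" --pt "0.75 -0.09 -0.045 -0.93 0" --pt "0.75 -0.09 -0.045 -0.93 0" --pt "0.75 -0.09 -0.045 -0.93 0" --pt "0.75 -0.09 -0.045 -0.93 0" --pt "0 0 0 0 0" --pt "0 0 0 0 0"

```text
clock: 36.55
position: [0.5816, 0.0406, 0.1796]
tool_rot: [-3.141, 0.0, 1.66]
force: [-0.7, -0.7, -1.5]
grip_width: 0.0089
finger_force: 58.6
```

Run:
```python
from rod import *
f=grab('wrist','w12.png'); s=f['s']; print(s['position'],s['tool_rot'],s['grip_width']); im=f['pixels']
H,S,V=chan(im)
m=(H>18)&(H<35)&(S>110)&(V>60); n,l,st,ce=cv2.connectedComponentsWithStats(m.astype(np.uint8))
for i in 1+np.argsort(-st[1:,4])[:3]:
    cn=max(cv2.findContours((l==i).astype(np.uint8),0,2)[0],key=cv2.contourArea)[:,0].astype(float)
    print(cv2.minAreaRect(onz(f,cn,.033)[:,:2].astype(np.float32)),st[i])
plan(.5817,.0405,.042,1.656)
```

```text
[0.58160911 0.04060908 0.17959232] [-3.14147143e+00  1.27075539e-04  1.65959463e+00] 0.008889658869031208
((0.5817552804946899, 0.04748258739709854), (0.11122088879346848, 0.11378064006567001), 4.619282245635986) [ 253  140  144  138 8812]
((0.519822895526886, 0.11467472463846207), (0.1352689564228058, 0.019589930772781372), 4.387588024139404) [ 162  105  179   29 3227]
((0.8869472742080688, -0.06748529523611069), (0.02991086058318615, 0.08936653286218643), 23.251127243041992) [ 610  312   30   73 1590]
rows 5 shift [0.005 0.    0.917] turn 0.005
```

View pics/w12.png

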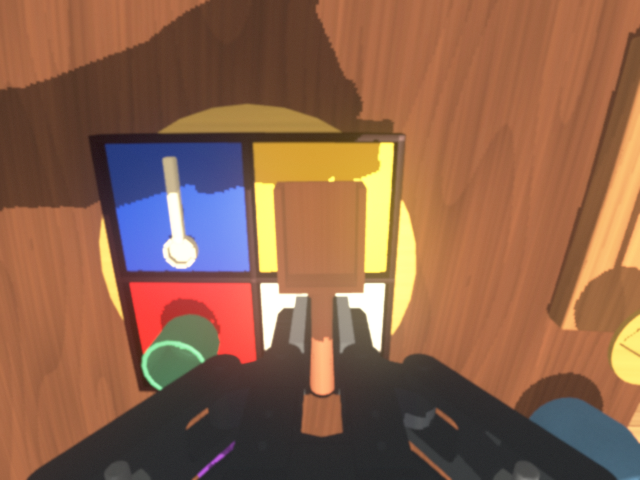

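The scoop is held level with its pan up over yellow. The spoon lies flat in blue around (177,215) and the cup stands in red. I'll lower the scoop.

Call:
jog_arm --pt "0 0 0.8 0 0" --pt "0 0 0.9 0 0" --pt "0 0 0.9 0 0" --pt "0 0 0.9 0 0" --pt "0 0 0.6 0 0" --pt "0 0 0.3 0 0" --pt "0 0 0.15 0 0" --pt "0 0 0.05 0 0" --pt "0 0 0 0 0" --pt "0 0 0 0 0"

```text
clock: 37.6
position: [0.5823, 0.0398, 0.0423]
tool_rot: [3.141, 0.0, 1.657]
force: [0.3, -0.2, -1.2]
grip_width: 0.0087
finger_force: 58.7
```

Call:
jog_arm --pt "0 0 0.06 0 0" --pt "0 0 0.06 0 0" --pt "0 0 0.05 0 0" --pt "0 0 0 0 0" --pt "0 0 0 0 0"

```text
clock: 38.1
position: [0.582, 0.0397, 0.0371]
tool_rot: [3.141, 0.0, 1.657]
force: [-4.6, -0.5, 13.2]
grip_width: 0.0092
finger_force: 60.4
```

Call:
jog_arm --pt "0 0 0 0 0.2" --pt "0 0 0 0 0.3" --pt "0 0 0 0 0.38" --pt "0 0 0 0 0.38" --pt "0 0 0 0 0.38" --pt "0 0 -0.3 0 0.38" --pt "0 0 -0.7 0 0.38" --pt "0 0 -1 0 0.38" --pt "0 0 -1 0 0.38" --pt "0 0 -1 0 0.38" --pt "0 0 -1 0 0.38" --pt "0 0 -1 0 0.38"

```text
clock: 39.3
position: [0.5816, 0.0399, 0.2184]
tool_rot: [3.141, -0.0, 1.658]
force: [0.4, -0.1, -0.2]
grip_width: 0.0324
finger_force: 0.0
```

Call:
jog_arm --pt "-0.8 0 -0.3 0 0.38" --pt "-0.8 0 -0.3 0 0.38" --pt "-0.8 0 -0.3 0 0.38" --pt "-0.8 0 -0.3 0 0.38" --pt "-0.8 0 0 0 0.38" --pt "0 0 0 0 0.38" --pt "0 0 0 0 0.38"

```text
clock: 40.0
position: [0.592, -0.0798, 0.2529]
tool_rot: [3.141, -0.0, 1.657]
force: [-0.5, 0.5, 0.1]
grip_width: 0.0325
finger_force: 0.0
```

Run:
```python
from rod import *
f=grab('wrist'); im=f['pixels']; H,S,V=chan(im); s=f['s']; print(s['position'])
Y=proj(f,[[.5815,.049,.037],[.591,-.067,.099],[.591,-.067,.06],[.475,-.077,.083],[.464,.038,.04]]).round(0).astype(int); print(Y.tolist())
# tray pad contents: component boxes
def rep(n,c,m,z,r):
    b,ce,a=blob(tuple(c),m,r)
    if not a: print(n,'none'); return
    P=onz(f,max(cv2.findContours(b,0,2)[0],key=cv2.contourArea)[:,0].astype(float),z)[:,:2].astype(np.float32); q=cv2.minAreaRect(P); print(n,a,ce,np.round(q[0],4),np.round(q[1],4),round(q[2],1),'circ',np.round(cv2.minEnclosingCircle(P)[0],4),cv2.minEnclosingCircle(P)[1])
rep('scoop',Y[0],(H<16)&(S>60)&(V>80),.04,75)
rep('pot',Y[2],(V<75)|((S<40)&(V<110)),.06,55)
rep('cup',Y[3],(H>55)&(H<95)&(S>60),.083,60)
rep('spoon',Y[4],(S<110)&(V>110),.04,65)
```

```text
[ 0.59201706 -0.07983139  0.25285884]
[[324, 59], [323, 203], [323, 193], [189, 199], [190, 60]]
scoop none
pot none
cup 1771 [189.14229249 191.63975155] [ 0.4746 -0.0768] [0.0519 0.0507] 29.4 circ [ 0.4743 -0.0762] 0.02658076398074627
spoon none
```

Run:
```python
from rod import *
f=grab('wrist'); im=f['pixels']; H,S,V=chan(im)
Y=proj(f,[[.5815,.049,.037],[.591,-.067,.099],[.591,-.067,.06],[.475,-.077,.083],[.464,.038,.04]]).round(0).astype(int)
def rep(n,c,m,z,r):
    b,ce,a=blob(tuple(c),m,r)
    if not a: print(n,'none'); return
    P=onz(f,max(cv2.findContours(b,0,2)[0],key=cv2.contourArea)[:,0].astype(float),z)[:,:2].astype(np.float32); q=cv2.minAreaRect(P); print(n,a,ce,np.round(q[0],4),np.round(q[1],4),round(q[2],1),'circ',np.round(cv2.minEnclosingCircle(P)[0],4),cv2.minEnclosingCircle(P)[1])
rep('scoop',Y[0],(H<16)&(S>60)&(V>80),.04,57)
rep('spoon',Y[4],(S<130)&(V>110),.04,57)
for y in range(150,245,8): print(y,im[y,270:380:10].sum(1).tolist())
print([im[y,323].tolist() for y in range(4,116,9)])
```

```text
scoop 2694 [320.9762435  41.9142539] [0.5792 0.0482] [0.0333 0.0919] 5.7 circ [0.5786 0.0494] 0.047571297734975815
spoon 1649 [191.25106125  70.62825955] [0.4676 0.0366] [0.0894 0.0276] 88.7 circ [0.4632 0.0367] 0.04489963874220848
150 [498, 485, 492, 494, 494, 501, 501, 531, 703, 763, 763]
158 [761, 568, 644, 710, 500, 500, 503, 763, 763, 763, 763]
166 [761, 762, 762, 494, 250, 252, 258, 460, 764, 763, 763]
174 [761, 762, 682, 254, 266, 350, 262, 267, 760, 764, 763]
182 [760, 762, 478, 296, 356, 365, 371, 383, 335, 764, 764]
190 [760, 762, 447, 353, 325, 266, 318, 382, 281, 764, 764]
198 [757, 762, 315, 352, 269, 357, 295, 380, 352, 764, 764]
206 [752, 762, 617, 349, 303, 362, 366, 373, 318, 764, 763]
214 [746, 762, 762, 351, 347, 338, 329, 368, 724, 764, 763]
222 [716, 761, 762, 744, 350, 354, 358, 383, 763, 763, 763]
230 [642, 761, 762, 762, 762, 714, 759, 763, 763, 763, 763]
238 [525, 695, 747, 655, 751, 707, 752, 752, 752, 752, 742]
[[157, 94, 62], [157, 93, 59], [160, 96, 63], [160, 96, 61], [162, 99, 64], [154, 94, 58], [154, 95, 58], [153, 94, 57], [155, 98, 60], [155, 97, 61], [156, 101, 63], [153, 99, 62], [153, 101, 65]]
```

```bash
python3 -c "
from workcell import bot
print(bot.job_done())"
```

```text
the job is handed in; nothing more can be done
None
```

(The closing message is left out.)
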